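# Seat the mandrel in the clear socket

### The job

Pick up the red-handled steel mandrel and slide it, rod first, fully home into the sloping wooden holder, so that the handle's shoulder sits against the block, then let go. One of the holder's two sockets has a broken stub lodged deep inside where you cannot see it, so feel which socket takes the rod all the way and use that one. Do not ram or force it, and leave the jar, the copper cuff and the hammer where they are.

Things in the scene. Friction and masses are not known exactly. Their poses are not given: they have to be found in the camera images.
- mandrel: Forming mandrel, 0.17 to 0.35 kg: red handle 80 mm long, 28 x 28 mm square, then a round steel rod 95 mm long, 18 mm in diameter, 4 mm chamfer at the tip. Origin on the axis at the shoulder, where rod meets handle; +x runs along the rod to its tip, the handle spans x = -80 to 0 mm. Starts lying on the bench on its handle, axis 14 mm up. Centre of mass 15 mm inside the handle.
- mandrel_tip (a point): Centre of the rod's tip, 95 mm from the shoulder along the mandrel's +x.
- mandrel_butt (a point): Centre of the handle's free end, 80 mm behind the shoulder.
- holder: Fixed brown wooden block, 130 mm wide (y), 46 mm thick, 105 mm long, on a dark steel foot 150 x 150 x 10 mm (30 mm in front of the mouths, 120 mm behind). Its front face looks along its +x, tilted up: the two bores rise to their mouths at 30 degrees to the horizontal, so the rod goes in along -x and down. Origin on the bench below the midpoint of the mouths, which are 83.5 mm up.
- mouth_1 (a point): Centre of the socket mouth on the holder's +y side (y = +32 mm), in the plane of the face; x axis outwards along the bore, y axis the holder's y. Bore 20 mm wide, 3 mm chamfer at the mouth, 105 mm deep, closed behind: the clear socket takes all 95 mm of the rod, until the shoulder meets the face; the blocked one, either by chance, stops it solidly with 45 mm inside.
- mouth_2 (a point): Centre of the socket mouth on the holder's -y side (y = -32 mm); same axes, bore and doubt about the stub as mouth_1.
- jar: White plastic jar, 60 mm in diameter and 65 mm high, standing; origin at the centre of its underside. Bystander.
- cuff: Copper bangle, a ring 68 mm in outer diameter and 30 mm high, lying flat on its edge; origin at the centre of its underside. Bystander.
- hammer: Hammer 240 mm long, lying along its x with the head at +x; origin at the middle on the bench. Bystander.
Not all that is in view belongs to the job. Of the things that look like the mandrel, the smallest one is meant.

How it is judged:
By the outcome, as a careful person would: the job done as asked, in the order asked, and still so for the second after the job is handed in, with the robot touching nothing.
It also fails if it takes over 51 s, if anything falls off the work surface, if the arm or the gripper's body presses on something with over 40 N, if the wrist force passes 120 N, or if a joint passes its speed limit or range.

### The arm

A 6-joint arm with a two-finger parallel gripper is mounted at the origin on the work surface. World frame = base frame: x ahead of the robot, y to its left, z up, the work surface at z = 0. Lengths are in m, angles in degrees, forces in N, time in s.
With the tool pointing down it reaches from about 0.3 to 0.875 m from the base axis. Payload 4.2 kg.
Tool frame: the origin (TCP) lies on the centre line of the jaws, within the pads' length; the fingertips stand bot.finger_overhang ahead of it and the grasp point (between the pads) lies 3 mm ahead of it (bot.finger_overhang is the distance from the TCP to the fingertips, in m); z points along the fingers, y is the direction in which the jaws open and shut (so a half turn about z gives the same grasp; the last joint's range is limited). The gripper opens to 85 mm and grips with 20 to 120 N. Pads are 22 mm wide; open, the fingers measure 114 mm over their backs; the gripper's body (76 mm by 85 mm) begins 54 mm behind the grasp point. The pads swing forward as they close: fully open they stand 13 mm farther back than shut.
Start: joints at [-67.838, 18.312, 89.639, -0, 72.044, -1.146], TCP at [0.228, -0.528, 0.253] pointing down, gripper open.
Joint ranges: [-177.97, 177.97], [-48.28, 115.42], [12.27, 149.76], [-77.06, 257.06], [2.81, 150.46], [-146.56, 146.56]. Speed limits (degrees/s): [147.25, 147.25, 180, 180, 180, 180].

### API

Orientations are given as [roll, pitch, yaw] about the fixed x, y, z axes, in that order (R = Rz(yaw) Ry(pitch) Rx(roll)).
In Python, from station import bot gives the robot as it stands.
- The arm moves only by the shell command python3 -m inch 'ROWS' [FORCE]. ROWS is JSON, a list of rows, each a list of 7 numbers: the shift along the tool's x, y, z in m, then the turn, a rotation vector about the tool's x, y, z in rad, then the opening, from 0 (shut) to 1 (fully open). A call has 1 to 5 rows; each row is the pose to reach, as a shift and turn from the pose commanded when the call began, along the tool's axes at that moment; what a row does not reach only later rows make up. A row lasts 1/12 s, in which the tool goes at most 41.7 mm and 7.16 degrees, less where a joint would pass 70% of its speed; a pose out of reach is approached as far as the arm can. A call with a gripper value outside its range is refused whole. The fingers move at their own pace and stop on an object; FORCE is the grip in N (left out, the last holds). Time passes only in rows, so rows that repeat a pose let the fingers close. It gives the time, the measured TCP pose, the force and the opening at its end, in the units of the state.
- bot.state(): the state, without advancing time (a new reading comes with each control period).
- bot.grab_frame(name): name is "scene" or "top"; returns the picture (480x640x3 uint8, red, green, blue); there is no depth.
- bot.camera_model(name): a dict with "vfov" (degrees; the focal length in pixels is half the picture's height over the tangent of half this angle, whatever the lens; pixels are square), "cx", "cy" (the principal point, pixels), "world_from_camera" (4x4, takes a point from camera to world coordinates). Camera axes: x right, y down, z forward; pixel columns grow to the right and rows downward; lengths in m; the calibration is good to about 2 mm. A picture is of the moment at which its call begins. camera_model takes no time and is no camera call.
- bot.finish_job(): hands the job in, once; it reports no verdict.
The state is a dict: "time": time; "joints": joint angles; "qd": joint speeds; "joint_torque": joint torques, N m; "ee_pos": TCP position; "ee_rot": TCP orientation; "wrist_force": force on the tool from outside, world axes, zero at the start; "torque": the same for the moment, N m; "grip_width": opening from 0.0 (shut) to 1.0 (fully open).
Only numpy, scipy, OpenCV 4.12 (cv2) and the standard library are available. Lean on these libraries where they do the work, as an engineer would, in place of code of your own. Each camera call takes 0.05 s, during which the arm holds its last target. There are 200 camera calls.

## Working session

There is one attempt and no reset: what is moved stays moved. The work goes in short steps, Python scripts to look and compute and a shell command to move; the robot and the scene stay as the last step left them, time stands still between calls to the robot, and variables do not carry over. Pictures are saved under pics/ and viewed, about 8 in all and at most 12, crops included, and the job is handed in when it is done.

```bash
ls; mkdir -p pics; python3 - <<'E'
from station import bot
import cv2
for n in("scene","top"):
    f=bot.grab_frame(n); cv2.imwrite(f"pics/{n}0.png",f[:,:,::-1])
    m=bot.camera_model(n); print(n,m)
print(bot.state(),bot.finger_overhang)
E
```

```text
pics
scene {'vfov': 53.04966139267048, 'cx': 323.3105561790632, 'cy': 238.1662164552394, 'world_from_camera': array([[-0.21685247,  0.78006427, -0.58691971,  1.06744149],
       [ 0.9761886 ,  0.17669829, -0.12583133,  0.02086177],
       [ 0.00555118, -0.60023116, -0.79980731,  0.8866858 ],
       [ 0.        ,  0.        ,  0.        ,  1.        ]])}
top {'vfov': 46.88688876925828, 'cx': 320.46203557441953, 'cy': 235.4718628965387, 'world_from_camera': array([[-0.00275387, -0.99004218,  0.14074411,  0.32904057],
       [-0.99996094,  0.0039084 ,  0.00792725, -0.1043013 ],
       [-0.0083984 , -0.14071678, -0.99001427,  1.16905805],
       [ 0.        ,  0.        ,  0.        ,  1.        ]])}
{'time': 0.1, 'joints': array([-6.78381003e+01,  1.83489652e+01,  8.97003813e+01, -1.22142284e-03,
        7.20428263e+01, -1.14668580e+00]), 'qd': array([-0.06330841, -0.11953634, -0.14214244, -0.04531312, -0.04095127,
       -0.05041249]), 'joint_torque': array([ 5.81383101e-04, -4.16408873e+01, -2.34704465e+01, -2.74801323e-05,
        4.87902333e-03,  1.33068735e-06]), 'ee_pos': array([ 0.22735901, -0.52771712,  0.25254986]), 'ee_rot': array([-1.79907822e+02, -6.83487563e-04,  2.33089625e+01]), 'wrist_force': array([ 1.13270393, -0.8649299 ,  0.23395496]), 'torque': array([0.00138082, 0.01185081, 0.04677622]), 'grip_width': 0.9995761511534926} 0.022
```

View pics/scene0.png

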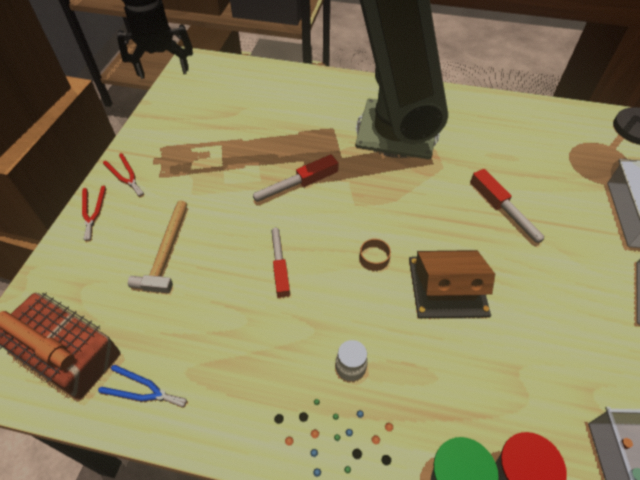

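View pics/top0.png

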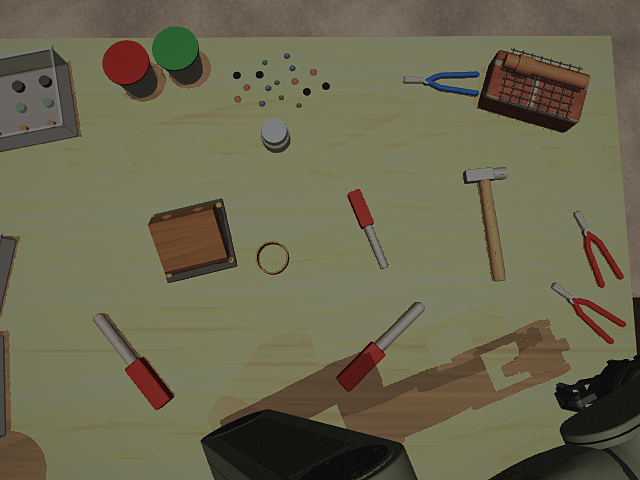

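```bash
python3 - <<'E'
import cv2,numpy as np
s=cv2.imread("pics/scene0.png");t=cv2.imread("pics/top0.png")
def c(i,x,y): return cv2.resize(i[y:y+75,x:x+100],(400,300),interpolation=cv2.INTER_CUBIC)
t1=cv2.convertScaleAbs(t,alpha=1.5)
# tiles: top mandrel origin(320,190) is 88 tall -> use scale 400x300 windows
a=cv2.resize(t1[185:275,310:430],(400,300),interpolation=cv2.INTER_CUBIC)
b=cv2.resize(t1[195:285,140:260],(400,300),interpolation=cv2.INTER_CUBIC)
d=cv2.resize(s[220:310,220:340],(400,300),interpolation=cv2.INTER_CUBIC)
e=cv2.resize(s[240:330,395:515],(400,300),interpolation=cv2.INTER_CUBIC)
cv2.imwrite("pics/crop1.png",np.vstack([np.hstack([a,b]),np.hstack([d,e])]))
E
```

```text
(no output)
```

View pics/crop1.png

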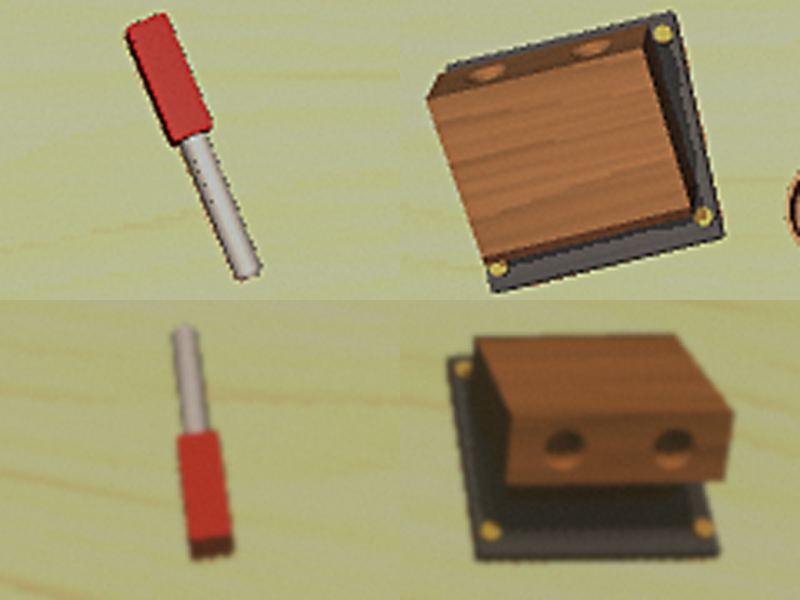

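```bash
cat >h.py <<'E'
import numpy as np
from station import bot
from scipy.optimize import least_squares
from scipy.spatial.transform import Rotation as R
def proj(n,P):
    m=bot.camera_model(n);T=np.linalg.inv(m["world_from_camera"])
    p=np.asarray(P)@T[:3,:3].T+T[:3,3];f=240/np.tan(np.radians(m["vfov"]/2))
    return np.c_[m["cx"]+f*p[:,0]/p[:,2],m["cy"]+f*p[:,1]/p[:,2]]
def fit(obs,x0):  # obs: name->(local pts, pixels)
    def W(v,L):
        c,s=np.cos(v[2]),np.sin(v[2]);L=np.asarray(L)
        return np.c_[v[0]+c*L[:,0]-s*L[:,1],v[1]+s*L[:,0]+c*L[:,1],L[:,2]]
    r=lambda v:np.concatenate([(proj(n,W(v,L))-p).ravel() for n,(L,p) in obs.items()])
    s=least_squares(r,x0,loss="soft_l1");return s.x,r(s.x).reshape(-1,2).round(1)
E
python3 - <<'E'
from h import *
tile=lambda o,p:np.array(o)+np.array(p)/3.3333
M=[(-.08,0,.028),(0,0,.028),(.095,0,.014)]
for names in (("top","scene"),("top",),("scene",)):
    o={"top":(M,tile((310,185),[(147,24),(191,136),(248,276)])),"scene":(M,tile((220,220),[(183+28,240),(198,133),(183,28)]))}
    v,r=fit({k:o[k] for k in names},[.5,-.15,3.]);print(v[:2].round(4),np.degrees(v[2]).round(2),r.tolist())
u=np.array([np.cos(np.pi/6),0,.5]);w=np.array([-.5,0,np.cos(np.pi/6)])
m1,m2=np.array([0,.032,.0835]),np.array([0,-.032,.0835]);c=(m1+m2)/2;Y=np.array([0,.065,0])
LT=[m1,m2,(.03,-.075,.01),(-.12,-.075,.01),(-.12,.075,.01),c+Y+.023*w,c-Y+.023*w]
PT=tile((140,195),[(87,72),(192,47),(275,12),(322,237),(93,292),(30,97),(245,47)])
LS=[m1,m2,(.03,-.075,0),(.03,.075,0),c-Y+.023*w,c+Y+.023*w,c-Y+.023*w-.105*u,c+Y+.023*w-.105*u]
PS=tile((395,240),[(275,147),(165,147),(75,258),(320,255),(112,113),(333,110),(74,38),(275,35)])
for o in ({"top":(LT,PT),"scene":(LS,PS)},{"top":(LT,PT)},{"scene":(LS,PS)}):
    v,r=fit(o,[.55,.2,0.]);print(v[:2].round(4),np.degrees(v[2]).round(2),r.tolist())
E
```

```text
[ 0.5128 -0.1945] 201.44 [[-0.5, -2.0], [0.7, -0.7], [0.4, 0.1], [0.1, -1.5], [0.1, -1.1], [0.8, 0.2]]
[ 0.5111 -0.194 ] 201.31 [[-0.6, -1.2], [0.5, 0.1], [0.1, 0.9]]
[ 0.5153 -0.1946] 201.87 [[0.0, -0.5], [-0.2, -0.1], [0.2, 1.1]]
[0.5286 0.1803] 13.57 [[0.4, 0.7], [0.3, 0.7], [-0.1, -0.5], [1.0, -0.0], [-0.1, 0.5], [-0.7, 1.1], [-0.3, 0.5], [-0.6, -0.1], [-0.2, 0.4], [-0.0, 1.2], [-0.8, 1.1], [-0.2, 0.3], [0.4, 0.3], [0.4, 0.1], [0.8, 0.2]]
[0.5297 0.1803] 13.08 [[0.4, 0.1], [0.3, 0.3], [0.1, -0.7], [0.6, -0.1], [-0.6, -0.2], [-0.8, 0.3], [-0.2, 0.2]]
[0.5276 0.1804] 14.0 [[-0.5, -0.6], [-0.1, 0.0], [0.2, 1.0], [-0.7, 0.4], [-0.1, 0.1], [0.4, -0.3], [0.2, -0.1], [0.4, -0.3]]
```

```bash
cat >>h.py <<'E'
def to(p,rpy):
    s=bot.state();R0=R.from_euler("xyz",s["ee_rot"],degrees=True);R1=R.from_euler("xyz",rpy,degrees=True)
    print("shift",R0.inv().apply(np.array(p)-s["ee_pos"]).round(4),"turn",(R0.inv()*R1).as_rotvec().round(4))
E
python3 -c "
from h import *
to([.5463,-.1814,.15],[180,0,21.44])"
```

```text
shift [ 0.4299 -0.1917  0.1029] turn [-0.0016  0.      0.0326]
```

```bash
python3 -m inch '[[0.03,-0.015,0,0,0,0,1],[0.06,-0.03,0.01,0,0,0,1],[0.095,-0.045,0.02,0,0,0,1],[0.13,-0.06,0.03,0,0,0,1],[0.165,-0.075,0.04,-0.0016,0,0.03,1]]' 60
python3 -m inch '[[0.035,-0.015,0,0,0,0,1],[0.07,-0.03,0.01,0,0,0,1],[0.105,-0.045,0.02,0,0,0,1],[0.14,-0.06,0.03,0,0,0,1],[0.175,-0.075,0.04,0,0,0,1]]'
python3 -c "
from h import *
to([.5463,-.1814,.15],[180,0,21.44])"
```

```text
time: 0.52
ee_pos: [0.35, -0.3925, 0.2126]
ee_rot: [179.9, 0.0, 21.5]
wrist_force: [0.5, -0.7, -0.2]
grip_width: 1.001
time: 0.93
ee_pos: [0.4854, -0.2582, 0.1725]
ee_rot: [179.9, 0.0, 21.6]
wrist_force: [-0.3, -0.6, 0.4]
grip_width: 1.005
shift [ 0.0849 -0.049   0.0224] turn [0.0014 0.0003 0.0026]
```

```bash
python3 -m inch '[[0.03,-0.016,0.007,0,0,0,1],[0.06,-0.033,0.015,0,0,0,1],[0.085,-0.049,0.022,0.001,0,0.003,1],[0.085,-0.049,0.042,0.001,0,0.003,1],[0.085,-0.049,0.042,0.001,0,0.003,1]]'
python3 - <<'E'
from h import *
import cv2
s=bot.state();print(s["ee_pos"],s["ee_rot"])
to([.5463,-.1814,.025],[180,0,21.44])
a=bot.grab_frame("scene")[190:325,200:380,::-1];b=bot.grab_frame("top")[165:300,300:480,::-1]
cv2.imwrite("pics/g1.png",np.hstack([cv2.resize(i,(400,300),interpolation=2) for i in(a,b)]))
E
```

```text
time: 1.35
ee_pos: [0.5442, -0.1808, 0.1276]
ee_rot: [-179.8, 0.3, 21.6]
wrist_force: [-1.1, 0.2, -0.6]
grip_width: 0.995
[ 0.54423473 -0.18080757  0.12758648] [-179.76816979    0.31680091   21.59956633]
shift [0.0023 0.0017 0.1026] turn [-0.004   0.0055  0.0028]
```

View pics/g1.png

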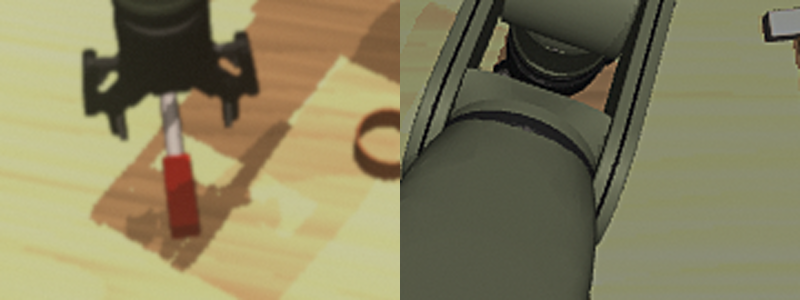

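The gripper straddles the mandrel axis (scene crop, fingers at ~(118,120) and (232,110), handle at (180,195)). I'll descend and grasp.

```bash
python3 -m inch '[[0.001,0.001,0.03,0,0,0,1],[0.002,0.001,0.06,0,0.002,0,1],[0.002,0.001,0.085,0,0.004,0,1],[0.002,0.001,0.102,-0.002,0.005,0.002,1],[0.002,0.001,0.102,-0.002,0.005,0.002,1]]'
python3 -m inch '[[0,0,0,0,0,0,0.6],[0,0,0,0,0,0,0.4],[0,0,0,0,0,0,0.2],[0,0,0,0,0,0,0],[0,0,0,0,0,0,0]]' 60
python3 -m inch '[[0,0,0,0,0,0,0],[0,0,0,0,0,0,0],[0,0,0,0,0,0,0],[0,0,0,0,0,0,0],[0,0,0,0,0,0,0]]' 60
```

```text
time: 1.87
ee_pos: [0.5453, -0.1838, 0.0268]
ee_rot: [-179.9, -0.0, 21.2]
wrist_force: [-1.2, 0.5, 0.1]
grip_width: 0.999
time: 2.28
ee_pos: [0.5485, -0.1836, 0.0307]
ee_rot: [179.8, -0.4, 21.3]
wrist_force: [-4.0, 0.8, 2.6]
grip_width: 0.311
time: 2.7
ee_pos: [0.5486, -0.1836, 0.0306]
ee_rot: [179.8, -0.4, 21.3]
wrist_force: [-0.4, -0.3, 6.4]
grip_width: 0.309
```

```bash
python3 -m inch '[[0,0,-0.02,0,0,0,0],[0,0,-0.05,0,0,0,0],[0,0,-0.085,0,0,0,0],[0,0,-0.12,0,0,0,0],[0,0,-0.15,0,0,0,0]]'
python3 -m inch '[[0,0,0,0,0.1,0,0],[0,0,0,0,0.2,0,0],[0,0,0,0,0.2,0,0]]'
python3 - <<'E'
from h import *
import cv2
s=bot.state();print(s["ee_pos"],s["ee_rot"],s["wrist_force"])
a=bot.grab_frame("scene")[:,:,::-1]
p=proj("scene",[s["ee_pos"]])[0].astype(int);print(p)
a=a[max(p[1]-110,0):p[1]+110,p[0]-130:p[0]+130]
cv2.imwrite("pics/g2.png",cv2.resize(a,None,fx=2.5,fy=2.5,interpolation=2))
E
```

```text
time: 3.12
ee_pos: [0.5468, -0.1831, 0.1811]
ee_rot: [179.8, -0.3, 21.3]
wrist_force: [1.0, -0.2, -3.7]
grip_width: 0.31
time: 3.37
ee_pos: [0.5435, -0.1832, 0.1788]
ee_rot: [180.0, -11.7, 21.2]
wrist_force: [-2.1, -0.0, -3.9]
grip_width: 0.312
[ 0.54348449 -0.18319615  0.17878542] [179.96936554 -11.67663283  21.20614705] [-2.05143634 -0.01287904 -3.90241007]
[275 227]
```

View pics/g2.png

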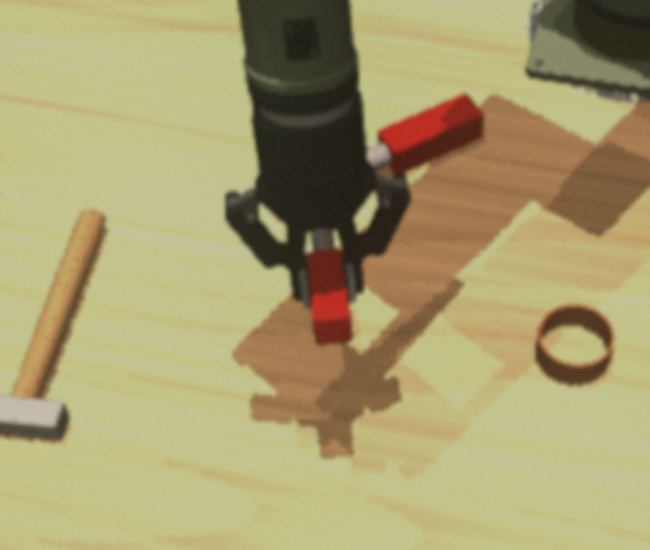

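```bash
cat >>h.py <<'E'
H=np.array([.5286,.1803]);YAW=13.57
ST=np.array([-.0373,0,.0166])  # shoulder in tool frame
RPY=[180,-30,YAW]
def mouth(k):
    y=.032 if k==1 else -.032;a=np.radians(YAW)
    return np.array([H[0]-y*np.sin(a),H[1]+y*np.cos(a),.0835])
def u(): return R.from_euler("xyz",RPY,degrees=True).apply([1,0,0])
def tcp(k,out): # tip 'out' m outside mouth k
    return mouth(k)+u()*(.095+out)-R.from_euler("xyz",RPY,degrees=True).apply(ST)
def tip():
    s=bot.state();Q=R.from_euler("xyz",s["ee_rot"],degrees=True)
    return s["ee_pos"]+Q.apply(ST-[.095,0,0]),s["ee_pos"]+Q.apply(ST)
E
python3 -c "
from h import *
print(tcp(2,.04),u());to(tcp(2,.04),RPY)"
```

```text
[0.67309062 0.18225692 0.18402602] [0.84184943 0.20319828 0.5       ]
shift [ 0.2482 -0.2943  0.0449] turn [-0.0469  0.3217  0.125 ]
```

```bash
python3 -m inch '[[0.02,-0.025,0,0,0.06,0.02,0],[0.045,-0.05,0,-0.01,0.12,0.04,0],[0.07,-0.08,0,-0.02,0.18,0.06,0],[0.095,-0.11,0,-0.03,0.24,0.09,0],[0.12,-0.14,0,-0.047,0.3217,0.125,0]]'
python3 -c "
from h import *
to(tcp(2,.04),RPY)"
```

```text
time: 3.83
ee_pos: [0.6069, -0.0081, 0.2033]
ee_rot: [180.0, -30.3, 13.6]
wrist_force: [0.5, 0.4, -4.3]
grip_width: 0.314
shift [ 0.0845 -0.1695  0.0716] turn [ 0.0002 -0.0054  0.0011]
```

```bash
python3 -m inch '[[0.017,-0.034,0.008,0,0,0,0],[0.034,-0.068,0.02,0,0,0,0],[0.051,-0.102,0.036,0,0,0,0],[0.068,-0.136,0.054,0,-0.002,0,0],[0.0845,-0.1695,0.0716,0,-0.005,0.001,0]]'
python3 -m inch '[[0,0,0,0,0,0,0],[0,0,0,0,0,0,0],[0,0,0,0,0,0,0]]'
python3 - <<'E'
from h import *
import cv2
to(tcp(2,.04),RPY)
t,s=tip();print(t,s);print(bot.state()["wrist_force"],bot.state()["torque"])
print("scene",proj("scene",[t,s,mouth(2),mouth(1)]).round(1).tolist(),"top",proj("top",[t,s,mouth(2),mouth(1)]).round(1).tolist())
a=bot.grab_frame("scene")[230:350,390:550,::-1];b=bot.grab_frame("top")[150:270,120:280,::-1]
cv2.imwrite("pics/i1.png",np.hstack([cv2.resize(i,(400,300),interpolation=2) for i in(a,cv2.convertScaleAbs(b,alpha=1.5))]))
E
```

```text
time: 4.25
ee_pos: [0.6714, 0.1833, 0.1822]
ee_rot: [179.9, -29.7, 13.7]
wrist_force: [0.1, -1.1, -2.7]
grip_width: 0.314
time: 4.5
ee_pos: [0.6707, 0.181, 0.1819]
ee_rot: [179.9, -29.7, 13.8]
wrist_force: [-0.6, -0.2, -3.1]
grip_width: 0.312
shift [ 0.0033 -0.0006 -0.0006] turn [0.0004 0.0053 0.003 ]
[0.56709196 0.15558283 0.10194202] [0.64724518 0.17522017 0.14900406]
[-0.6421012  -0.20925389 -3.07162054] [-0.14511721  0.48226637 -0.00987433]
scene [[448.6, 293.7], [463.2, 321.9], [444.3, 284.5], [476.9, 284.0]] top [[193.0, 192.6], [178.1, 146.2], [197.9, 209.8], [166.5, 217.4]]
```

View pics/i1.png

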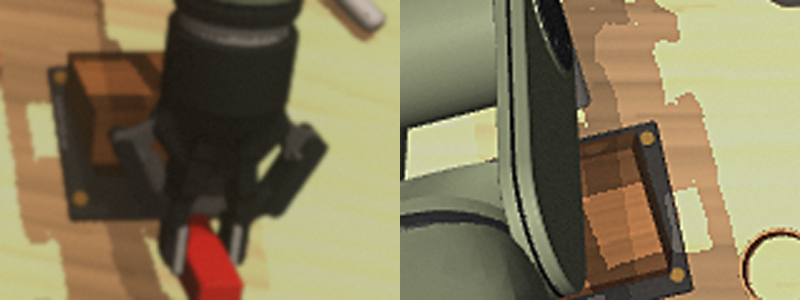

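The arm hides the mouth in both views, so I'll go in by feel.

```bash
python3 -m inch '[[-0.008,0,0,0,0.002,0.002,0],[-0.016,0,0,0,0.005,0.003,0],[-0.024,0,0,0,0.005,0.003,0],[-0.03,0,0,0,0.005,0.003,0],[-0.03,0,0,0,0.005,0.003,0]]'
python3 -m inch '[[-0.003,0,0,0,0,0,0],[-0.006,0,0,0,0,0,0],[-0.009,0,0,0,0,0,0],[-0.012,0,0,0,0,0,0],[-0.012,0,0,0,0,0,0]]'
python3 -c "
from h import *
to(tcp(2,-.005),RPY)
s=bot.state();Q=R.from_euler('xyz',s['ee_rot'],degrees=True);print(Q.inv().apply(s['wrist_force']))"
```

```text
time: 5.02
ee_pos: [0.6438, 0.1731, 0.1671]
ee_rot: [-180.0, -30.0, 13.4]
wrist_force: [-0.3, -0.4, -3.4]
grip_width: 0.316
time: 5.43
ee_pos: [0.6355, 0.1718, 0.1621]
ee_rot: [-180.0, -30.2, 13.5]
wrist_force: [-0.9, 0.3, -5.0]
grip_width: 0.314
shift [-0.0003 -0.0014  0.0005] turn [ 0.0005 -0.0031 -0.0015]
[-3.25345204 -0.49234638  3.92905564]
```

```bash
cat >f.py <<'E'
from h import *
s=bot.state();Q=R.from_euler('xyz',s['ee_rot'],degrees=True);print("F_tool",Q.inv().apply(s['wrist_force']).round(1),"T_tool",Q.inv().apply(s['torque']).round(2))
t,_=tip()
for k in (1,2):
    a=np.radians(YAW);d=t-mouth(k);v=np.cross(u(),[-np.sin(a),np.cos(a),0])
    print(k,"depth mm",(-d@u()*1e3).round(1),"y off",(d@[-np.sin(a),np.cos(a),0]*1e3).round(1),"up off",(d@v*1e3).round(1))
E
python3 -m inch '[[-0.004,0,0,0,0,0,0],[-0.008,0,0,0,0,0,0],[-0.012,0,0,0,0,0,0],[-0.015,0,0,0,0,0,0],[-0.015,0,0,0,0,0,0]]'; python3 f.py
```

```text
time: 5.85
ee_pos: [0.6225, 0.1686, 0.1542]
ee_rot: [-180.0, -30.1, 13.5]
wrist_force: [-0.2, 0.7, -5.6]
grip_width: 0.314
F_tool [-2.9 -0.7  4.8] T_tool [ 0.15 -0.45  0.13]
1 depth mm 20.3 y off -65.2 up off 0.1
2 depth mm 20.3 y off -1.2 up off 0.1
```

```bash
python3 -m inch '[[-0.004,0,0,0,0,0,0],[-0.008,0,0,0,0,0,0],[-0.012,0,0,0,0,0,0],[-0.016,0,0,0,0,0,0],[-0.016,0,0,0,0,0,0]]'; python3 f.py
python3 -m inch '[[-0.003,0,0,0,0,0,0],[-0.006,0,0,0,0,0,0],[-0.009,0,0,0,0,0,0],[-0.012,0,0,0,0,0,0],[-0.012,0,0,0,0,0,0]]'; python3 f.py
```

```text
time: 6.27
ee_pos: [0.6088, 0.1653, 0.146]
ee_rot: [-180.0, -30.1, 13.5]
wrist_force: [-0.9, 0.2, -5.0]
grip_width: 0.31
F_tool [-3.2 -0.4  3.9] T_tool [ 0.17 -0.48  0.13]
1 depth mm 36.5 y off -65.2 up off 0.1
2 depth mm 36.5 y off -1.2 up off 0.1
time: 6.68
ee_pos: [0.6018, 0.1636, 0.1426]
ee_rot: [-180.0, -30.6, 13.5]
wrist_force: [5.6, 2.7, -2.3]
grip_width: 0.311
F_tool [ 4.  -1.3  5.1] T_tool [0.19 0.37 0.09]
1 depth mm 44.3 y off -65.2 up off -0.4
2 depth mm 44.3 y off -1.2 up off -0.4
```

```bash
python3 -m inch '[[-0.002,0,0,0,0,0,0],[-0.004,0,0,0,0,0,0],[-0.004,0,0,0,0,0,0]]'; python3 f.py
```

```text
time: 6.93
ee_pos: [0.6014, 0.1636, 0.1431]
ee_rot: [-180.0, -31.0, 13.5]
wrist_force: [9.3, 2.9, -1.4]
grip_width: 0.313
F_tool [ 7.6 -0.7  6.3] T_tool [0.19 1.11 0.04]
1 depth mm 44.4 y off -65.2 up off -0.8
2 depth mm 44.4 y off -1.2 up off -0.8
```

Solid stop at 44 mm, so socket 2 is the blocked one. I'll withdraw and move to socket 1.

```bash
python3 -m inch '[[0.01,0,0,0,0,0,0],[0.025,0,0,0,0,0,0],[0.04,0,0,0,0,0,0],[0.055,0,0,0,0,0,0],[0.07,0,0,0,0,0,0]]'; python3 -m inch '[[0.01,0,0,0,0,0,0],[0.01,-0.025,0,0,0,0,0],[0.01,-0.05,0,0,0,0,0],[0.01,-0.064,0,0,0,0,0],[0.01,-0.064,0,0,0,0,0]]'
python3 -m inch '[[0,0,0,0,0,0,0],[0,0,0,0,0,0,0]]'
python3 f.py
```

```text
time: 7.35
ee_pos: [0.6549, 0.1762, 0.1735]
ee_rot: [180.0, -30.0, 13.5]
wrist_force: [1.2, 1.0, -3.3]
grip_width: 0.313
time: 7.77
ee_pos: [0.6476, 0.2427, 0.1784]
ee_rot: [180.0, -30.1, 13.7]
wrist_force: [-0.6, -0.3, -3.3]
grip_width: 0.31
time: 7.93
ee_pos: [0.6484, 0.24, 0.1786]
ee_rot: [180.0, -30.1, 13.5]
wrist_force: [-0.3, -0.7, -4.2]
grip_width: 0.314
F_tool [-2.5  0.6  3.4] T_tool [-0.   -0.47 -0.02]
1 depth mm -28.3 y off -2.0 up off 0.2
2 depth mm -28.3 y off 62.0 up off 0.2
```

```bash
python3 -m inch '[[-0.008,-0.001,0,0,0,0,0],[-0.016,-0.001,0,0,0,0,0],[-0.023,-0.001,0,0,0,0,0],[-0.027,-0.001,0,0,0,0,0],[-0.031,-0.001,0,0,0,0,0]]'; python3 f.py;  python3 -m inch '[[-0.004,0,0,0,0,0,0],[-0.008,0,0,0,0,0,0],[-0.012,0,0,0,0,0,0],[-0.015,0,0,0,0,0,0],[-0.015,0,0,0,0,0,0]]'; python3 f.py
```

```text
time: 8.35
ee_pos: [0.6218, 0.2348, 0.163]
ee_rot: [-180.0, -30.2, 13.5]
wrist_force: [1.0, 0.3, -4.1]
grip_width: 0.32
F_tool [-1.2 -0.1  4. ] T_tool [-0.05 -0.39  0.04]
1 depth mm 3.0 y off -0.7 up off 0.2
2 depth mm 3.0 y off 63.3 up off 0.2
time: 8.77
ee_pos: [0.6092, 0.2322, 0.1554]
ee_rot: [180.0, -30.1, 13.5]
wrist_force: [-0.1, 0.5, -4.8]
grip_width: 0.31
F_tool [-2.4 -0.5  4.2] T_tool [-0.03 -0.41 -0.01]
1 depth mm 17.9 y off -0.3 up off 0.1
2 depth mm 17.9 y off 63.7 up off 0.1
```

```bash
python3 -m inch '[[-0.005,0,0,0,0,0,0],[-0.01,0,0,0,0,0,0],[-0.015,0,0,0,0,0,0],[-0.02,0,0,0,0,0,0],[-0.02,0,0,0,0,0,0]]'; python3 f.py;  python3 -m inch '[[-0.004,0,0,0,0,0,0],[-0.008,0,0,0,0,0,0],[-0.012,0,0,0,0,0,0],[-0.016,0,0,0,0,0,0],[-0.016,0,0,0,0,0,0]]'; python3 f.py
```

```text
time: 9.18
ee_pos: [0.5916, 0.2279, 0.1448]
ee_rot: [180.0, -30.1, 13.5]
wrist_force: [-0.5, -0.7, -5.6]
grip_width: 0.308
F_tool [-3.4  0.5  4.5] T_tool [ 0.06 -0.48  0.06]
1 depth mm 38.9 y off -0.4 up off 0.1
2 depth mm 38.9 y off 63.6 up off 0.1
time: 9.6
ee_pos: [0.5786, 0.2247, 0.1371]
ee_rot: [180.0, -30.1, 13.5]
wrist_force: [0.3, 0.5, -4.4]
grip_width: 0.311
F_tool [-1.9 -0.4  4. ] T_tool [ 0.03 -0.44 -0.03]
1 depth mm 54.3 y off -0.4 up off 0.0
2 depth mm 54.3 y off 63.6 up off 0.0
```

Past 45 mm with no resistance: socket 1 is clear.

```bash
python3 -m inch '[[-0.005,0,0,0,0,0,0],[-0.01,0,0,0,0,0,0],[-0.015,0,0,0,0,0,0],[-0.02,0,0,0,0,0,0],[-0.02,0,0,0,0,0,0]]'; python3 f.py;  python3 -m inch '[[-0.004,0,0,0,0,0,0],[-0.008,0,0,0,0,0,0],[-0.012,0,0,0,0,0,0],[-0.015,0,0,0,0,0,0],[-0.015,0,0,0,0,0,0]]'; python3 f.py
```

```text
time: 10.02
ee_pos: [0.5613, 0.2205, 0.1267]
ee_rot: [180.0, -30.1, 13.5]
wrist_force: [0.2, -0.1, -5.1]
grip_width: 0.311
F_tool [-2.4  0.1  4.4] T_tool [ 0.03 -0.47  0.01]
1 depth mm 75.0 y off -0.4 up off 0.0
2 depth mm 75.0 y off 63.6 up off 0.0
time: 10.43
ee_pos: [0.5493, 0.2177, 0.1196]
ee_rot: [180.0, -30.1, 13.5]
wrist_force: [0.3, 0.1, -4.4]
grip_width: 0.317
F_tool [-2.   0.   3.9] T_tool [ 0.01 -0.44  0.02]
1 depth mm 89.2 y off -0.3 up off -0.1
2 depth mm 89.2 y off 63.7 up off -0.1
```

```bash
python3 -m inch '[[-0.002,0,0,0,0,0,0],[-0.004,0,0,0,0,0,0],[-0.006,0,0,0,0,0,0],[-0.008,0,0,0,0,0,0],[-0.008,0,0,0,0,0,0]]'; python3 f.py
```

```text
time: 10.85
ee_pos: [0.5447, 0.217, 0.1172]
ee_rot: [-179.9, -30.4, 13.5]
wrist_force: [3.9, 0.4, -3.7]
grip_width: 0.311
F_tool [1.5 0.5 5.2] T_tool [-0.13  0.15 -0.05]
1 depth mm 94.3 y off 0.0 up off -0.5
2 depth mm 94.3 y off 64.0 up off -0.5
```

```bash
python3 -m inch '[[-0.002,0,0,0,0,0,0],[-0.004,0,0,0,0,0,0],[-0.005,0,0,0,0,0,0],[-0.005,0,0,0,0,0,0]]'; python3 f.py
python3 -m inch '[[0.003,0,0,0,0,0,0],[0.006,0,0,0,0,0,0],[0.006,0,0,0,0,0,0]]'; python3 f.py
```

```text
time: 11.18
ee_pos: [0.5444, 0.2172, 0.1175]
ee_rot: [-179.9, -30.9, 13.5]
wrist_force: [14.1, -2.9, -1.6]
grip_width: 0.314
F_tool [10.3  6.1  8.1] T_tool [-0.9   1.5  -0.27]
1 depth mm 94.2 y off 0.2 up off -1.3
2 depth mm 94.2 y off 64.2 up off -1.3
time: 11.43
ee_pos: [0.5449, 0.2168, 0.1171]
ee_rot: [-180.0, -30.3, 13.5]
wrist_force: [4.1, -0.3, -1.6]
grip_width: 0.312
F_tool [2.6 1.2 3.4] T_tool [-0.21  0.08 -0.08]
1 depth mm 94.3 y off -0.2 up off -0.4
2 depth mm 94.3 y off 63.8 up off -0.4
```

```bash
python3 -m inch '[[0,0,0,0,0,0,0.4],[0,0,0,0,0,0,0.5],[0,0,0,0,0,0,0.7],[0,0,0,0,0,0,0.7],[0,0,0,0,0,0,0.7]]'; python3 f.py
python3 -m inch '[[0,0,-0.01,0,0,0,0.7],[0,0,-0.025,0,0,0,0.7],[0,0,-0.05,0,0,0,0.7],[0,0,-0.08,0,0,0,0.7],[0,0,-0.11,0,0,0,0.7]]'
python3 -m inch '[[0,0.03,-0.02,0,0,0,0.7],[0,0.065,-0.04,0,0,0,0.7],[0,0.1,-0.05,0,0,0,0.7],[0,0.14,-0.05,0,0,0,0.7],[0,0.18,-0.05,0,0,0,0.7]]'
python3 - <<'E'
from h import *
import cv2
m,U=mouth(1),u()
print("home pred top: shoulder,butt",proj("top",[m,m+.08*U]).round(1).tolist(),"scene",proj("scene",[m,m+.08*U]).round(1).tolist())
a=bot.grab_frame("scene")[230:350,390:550,::-1];b=bot.grab_frame("top")[150:270,120:280,::-1]
cv2.imwrite("pics/e1.png",np.hstack([cv2.resize(i,(400,300),interpolation=2) for i in(a,cv2.convertScaleAbs(b,alpha=1.5))]))
E
```

```text
time: 11.85
ee_pos: [0.5442, 0.2167, 0.1168]
ee_rot: [-180.0, -30.2, 13.5]
wrist_force: [-0.8, 0.5, -0.3]
grip_width: 0.7
F_tool [-0.7 -0.7 -0. ] T_tool [ 0.   -0.26 -0.03]
1 depth mm 95.0 y off -0.1 up off -0.2
2 depth mm 95.0 y off 63.9 up off -0.2
time: 12.27
ee_pos: [0.4896, 0.2035, 0.2121]
ee_rot: [-180.0, -30.1, 13.5]
wrist_force: [1.1, 1.2, 1.0]
grip_width: 0.7
time: 12.68
ee_pos: [0.508, 0.0217, 0.2566]
ee_rot: [180.0, -30.4, 13.6]
wrist_force: [0.5, -0.0, -0.7]
grip_width: 0.704
home pred top: shoulder,butt [[166.5, 217.4], [153.6, 179.6]] scene [[476.9, 284.0], [490.8, 305.4]]
```

View pics/e1.png

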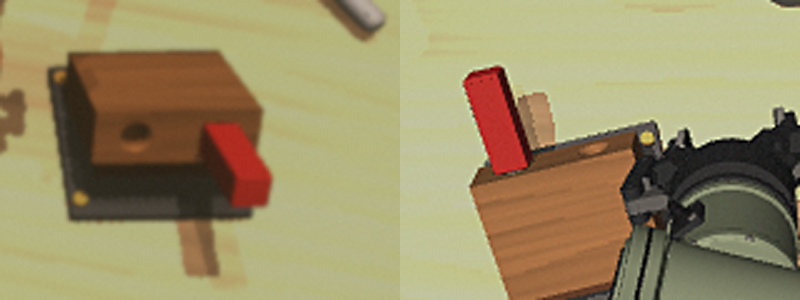

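```bash
python3 -m inch '[[0,0,0,0,0,0,0.7],[0,0,0,0,0,0,0.7],[0,0,0,0,0,0,0.7]]'; python3 -c "
from station import bot
print(bot.finish_job())"
```

```text
time: 13.03
ee_pos: [0.5076, 0.0242, 0.2546]
ee_rot: [-180.0, -30.2, 13.6]
wrist_force: [-0.3, -0.5, 0.2]
grip_width: 0.696
the job is handed in; nothing more can be done
None
```

The smallest red-handled mandrel is fully home in socket 1 (the holder's +y side). It has been let go, and the job is handed in at about 13 s.

- **Finding the socket:** I tried socket 2 first. It stopped solidly at about 44 mm under a light push (about 10 N), so I withdrew. Socket 1 took the rod with almost no resistance until the shoulder met the face, at a measured 94.3 mm of the 95 mm. The pushes were gentle: the largest wrist force I read was about 15 N.
- **Last checks:** After release, both cameras show the handle's shoulder against the block with no rod visible. The butt end is where a fully home mandrel should be, to within a pixel or two. The gripper was clear, with wrist force near zero.
- **Not checked:** I did not take a final picture of the jar, cuff and hammer. The arm stayed clear of them by plan, and I saw no unexpected contact force.

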